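# Line up a pump's bolt ring with a tapered pin

### The arm

A 7-joint arm with a two-finger parallel gripper is mounted at the origin on the work surface. World frame = base frame: x ahead of the robot, y to its left, z up, the work surface at z = 0. Lengths are in m, angles in rad, forces in N, time in s.
With the tool pointing down it reaches from about 0.4 to 0.85 m from the base axis. Payload 10.4 kg.
Tool frame: the origin (TCP) lies between the finger pads; the fingertips stand 11 mm ahead of it and the grasp point (between the pads) lies 8 mm behind it (ctrl.finger_overhang is the distance from the TCP to the fingertips, in m); z points along the fingers, y is the direction in which the jaws open and shut (so a half turn about z gives the same grasp; the last joint's range is limited). The gripper opens to 85 mm and grips with 20 to 120 N. Pads are 22 mm wide; open, the fingers measure 114 mm over their backs; the gripper's body (76 mm by 85 mm) begins 54 mm behind the grasp point. The pads swing forward as they close: fully open they stand 13 mm farther back than shut.
Start: joints at [-1.213, 0.332, -0.065, 1.46, 0.022, 1.35, -0.088], TCP at [0.232, 0.58, 0.242] pointing down, gripper open.
Joint ranges: [-2.6, 2.6], [-0.5, 2.12], [-1.47, 1.34], [0.16, 2.42], [-1.27, 4.41], [0.06, 2.06], [-2.6, 2.6]. Speed limits (rad/s): [2.22, 2.22, 2.79, 2.79, 3.14, 3.14, 3.14].

### API

Orientations are given as a rotation vector (axis times angle).
In Python, from station import ctrl gives the robot as it stands.
- The arm moves only by the shell command python3 -m creep 'ROWS' [OPENING] [FORCE]. ROWS is JSON, a list of rows, each a list of 4 numbers: the shift along the tool's x, y, z in cm, then the turn about the tool's z in rad. A call has exactly 8 rows; each row is the pose to reach, as a shift and turn from the pose measured when the call began, along the tool's axes at that moment; what a row does not reach only later rows make up. A row lasts 1/10 s, in which the tool goes at most 50 mm and 8.59 degrees, less where a joint would pass 70% of its speed; a pose out of reach is approached as far as the arm can. A call with a gripper value outside its range is refused whole. OPENING is the finger opening in cm, from 0 to 8.54, set as the call begins (- or left out, the last holds). The fingers move at their own pace and stop on an object; FORCE is the grip in N (left out, the last holds). Time passes only in rows, so rows that repeat a pose let the fingers close, or fill a call up. It gives the time, the measured TCP pose, the force and the opening at its end, in the units of the state.
- ctrl.read_state(): the state, without advancing time (a new reading comes with each control period).
- ctrl.read_camera(name): name is "scene" or "top" or "wrist"; returns the picture (400x640x3 uint8, red, green, blue); there is no depth.
- ctrl.calibration(name): a dict with "vfov" (degrees; the focal length in pixels is half the picture's height over the tangent of half this angle, whatever the lens; pixels are square), "cx", "cy" (the principal point, pixels), "rvec" (rotation vector, rad) and "tvec" (3), from world to camera coordinates, as OpenCV has them; the wrist camera has in their place "hand_eye" (4x4, takes a point from camera to tool coordinates, whose origin is the TCP and whose axes are the flange's). Camera axes: x right, y down, z forward; pixel columns grow to the right and rows downward; lengths in m; the calibration is good to about 2 mm. The wrist camera is an equidistant fisheye: a pixel r from the principal point sees the ray r / f radians off the axis. A picture is of the moment at which its call begins: read the wrist's pose just before it. calibration takes no time and is no camera call.
- ctrl.sign_off(): hands the job in, once; it reports no verdict.
The state is a dict: "time": time; "joint_pos": joint angles; "joint_velocities": joint speeds; "effort": joint torques, N m; "ee_pos": TCP position; "tcp_rot": TCP orientation; "force": force on the tool from outside, world axes, zero at the start; "torque": the same for the moment, N m; "grip_width": finger opening in m.
Only numpy, scipy, OpenCV 4.12 (cv2) and the standard library are available. Lean on these libraries where they do the work, as an engineer would, in place of code of your own. Each camera call takes 0.05 s, during which the arm holds its last target. There are 200 camera calls.

### The job

The bolt ring on top of the vacuum pump has slipped round a few degrees, so its four holes no longer line up with the holes of the pump's flange below. Take the tapered alignment pin from its sloping rest, start it point down through any one of the four pairs of holes and let go so that it stands there by itself, then take it again at the head and press it straight down until the head sits flush on the ring, which pulls the holes into line. Leave the pin in place and do not disturb the wrench, spare ring, bolt tray or bottle.

Things in the scene. Friction and masses are not known exactly. Their poses are not given: they have to be found in the camera images.
- pump: Turbomolecular pump fixed on the bench, ribbed aluminium, 92 mm across; origin under its centre, z its axis. Fixed flange on top, 130 mm across, 126 to 138 mm above the bench, 4 through holes; bolt ring on it up to 150 mm; capped stub in the middle, 44 mm across, up to 187 mm. Black box on its own +x side, to 115 mm from the axis, under 50 mm high. Holes are free for 77 mm below the flange
- bolt_ring (a joint): Turn of the aluminium bolt ring about the pump's axis, rad, anticlockwise from above; 0 = holes exactly over the pump's. Ring 130 mm outside, 87 mm inside, 12 mm thick, captive: it turns (0.6 rad either way) but cannot shift or lift. O-ring drag about 0.22 N m (4 N at the holes) holds it where it is left. Starts 0.045 to 0.072 rad off (2.5 to 4 mm at the holes)
- pin: Steel tapered pin, 114 mm long, about 0.085 kg. Origin: centre of its point; z from point to head. 3 mm across at the point, growing evenly to 10 mm at z = 45 mm, straight shank 10 mm across to z = 100, knurled round head 20 mm across from z = 100 to 114. Balances near z = 80. Starts lying in pin_rest, head 30 degrees up; its shank is free for fingers from z = 48 to 92 mm
- pin_tip (a point): Centre of the pin's point (the pin's origin). Put into misaligned holes the taper jams after about 38 to 48 mm and the pin stands there by itself, leaning up to about 10 degrees, 50 to 62 mm of shank showing between ring and head
- pin_collar (a point): Centre of the underside of the pin's head, 100 mm up from the point; on the ring's top face when the pin is home. Pressing the jammed pin down, kept upright, with 3 to 10 N slides it home and turns the ring into line; well tilted it binds. Point and shank are ground and oiled (friction about 0.25), the head knurled
- pin_rest: Sloping steel tool rest fixed on the bench: base 150 x 60 x 4 mm, two notched fins 40 mm wide, 4 mm thick, square to the pin, that carry it near 40 and 98 mm from its point. Origin under the base, below the pin-axis point 66 mm from the pin's point (52 mm above the bench). The pin's head is at its +x end, turned roughly away from the robot
- pump_hole0 (a point): centre of through hole 0 of the pump's fixed flange, at the flange's top face (138 mm above the bench), under the ring; 11 mm across, 55 mm from the pump's axis at 0 degrees from the pump's x axis; flange 12 mm thick
- pump_hole1 (a point): centre of through hole 1 of the pump's fixed flange, at the flange's top face (138 mm above the bench), under the ring; 11 mm across, 55 mm from the pump's axis at 90 degrees from the pump's x axis; flange 12 mm thick
- pump_hole2 (a point): centre of through hole 2 of the pump's fixed flange, at the flange's top face (138 mm above the bench), under the ring; 11 mm across, 55 mm from the pump's axis at 180 degrees from the pump's x axis; flange 12 mm thick
- pump_hole3 (a point): centre of through hole 3 of the pump's fixed flange, at the flange's top face (138 mm above the bench), under the ring; 11 mm across, 55 mm from the pump's axis at 270 degrees from the pump's x axis; flange 12 mm thick
- ring_hole0 (a point): centre of through hole 0 of the bolt ring, at the ring's top face (150 mm above the bench); 11 mm across, 55 mm from the axis; belongs over pump_hole0
- ring_hole1 (a point): centre of through hole 1 of the bolt ring, at the ring's top face (150 mm above the bench); 11 mm across, 55 mm from the axis; belongs over pump_hole1
- ring_hole2 (a point): centre of through hole 2 of the bolt ring, at the ring's top face (150 mm above the bench); 11 mm across, 55 mm from the axis; belongs over pump_hole2
- ring_hole3 (a point): centre of through hole 3 of the bolt ring, at the ring's top face (150 mm above the bench); 11 mm across, 55 mm from the axis; belongs over pump_hole3
- wrench: bystander: steel combination wrench lying on the bench, 170 mm long, 8 mm high; origin at its middle
- centring_ring: bystander: spare aluminium centring ring with black O-ring lying flat, 95 mm across, 8 mm high; origin under its centre
- bolt_tray: bystander: open steel tray of hexagon bolts, 85 x 105 mm, 22 mm high; origin under its centre
- amber_bottle: bystander: amber glass bottle with white cap, 66 mm across, 150 mm high; origin under its centre
Things that resemble listed ones, but are neither listed nor needed, are in the scene too. There is more than one size of the pin; the job needs the smallest.

How it is judged:
On the way:
1. The pin stands by itself in a pair of holes, untouched: point over 6 mm into the pump's flange, leaning under 17 degrees, head at least 18 mm above the ring (angle between pin's own z axis and vertical below 0.3 rad and contact force between each of the fingers, the arm and pin below 0.2 N and ((horizontal distance between pin_tip and pump_hole0 below 0.016 m and z of pin_tip in the frame of pump_hole0 between -0.07 and -0.006 m) or (horizontal distance between pin_tip and pump_hole1 below 0.016 m and z of pin_tip in the frame of pump_hole1 between -0.07 and -0.006 m) or (horizontal distance between pin_tip and pump_hole2 below 0.016 m and z of pin_tip in the frame of pump_hole2 between -0.07 and -0.006 m) or (horizontal distance between pin_tip and pump_hole3 below 0.016 m and z of pin_tip in the frame of pump_hole3 between -0.07 and -0.006 m))), for 0.3 s.
At the end, for the whole second after the job is handed in: The pin stands home in one pair of holes: underside of its head within 3 mm of the ring's top face and within 4 mm of the ring hole's centre, point within 8 mm of the pump hole's axis, leaning less than 4.5 degrees, at rest; the ring within 0.03 rad of true (1.65 mm at the holes) (value of joint bolt_ring between -0.03 and 0.03 rad and angle between pin's own z axis and vertical below 0.08 rad and linear speed of pin below 0.02 m/s and ((horizontal distance between pin_collar and ring_hole0 below 0.004 m and z of pin_collar in the frame of ring_hole0 below 0.003 m and horizontal distance between pin_tip and pump_hole0 below 0.008 m) or (horizontal distance between pin_collar and ring_hole1 below 0.004 m and z of pin_collar in the frame of ring_hole1 below 0.003 m and horizontal distance between pin_tip and pump_hole1 below 0.008 m) or (horizontal distance between pin_collar and ring_hole2 below 0.004 m and z of pin_collar in the frame of ring_hole2 below 0.003 m and horizontal distance between pin_tip and pump_hole2 below 0.008 m) or (horizontal distance between pin_collar and ring_hole3 below 0.004 m and z of pin_collar in the frame of ring_hole3 below 0.003 m and horizontal distance between pin_tip and pump_hole3 below 0.008 m))); the robot touches nothing.
It fails at once if the wrench is moved by more than 20 mm (distance of wrench from where it was at the start of the episode above 0.02 m).
It fails at once if the spare centring ring is moved by more than 20 mm (distance of centring_ring from where it was at the start of the episode above 0.02 m).
It fails at once if the tray of bolts is moved by more than 20 mm (distance of bolt_tray from where it was at the start of the episode above 0.02 m).
It fails at once if the amber bottle is moved by more than 20 mm (distance of amber_bottle from where it was at the start of the episode above 0.02 m).
It also fails if it takes over 61 s, if anything falls off the work surface, if the arm or the gripper's body presses on something with over 40 N, if the wrist force passes 120 N, or if a joint passes its speed limit or range.

## Working session

There is one attempt and no reset: what is moved stays moved. The work goes in short steps, Python scripts to look and compute and a shell command to move; the robot and the scene stay as the last step left them, time stands still between calls to the robot, and variables do not carry over. Pictures are saved under pics/ and viewed, about 8 in all and at most 12, crops included, and the job is handed in when it is done.

```bash
ls; mkdir -p pics; python3 - <<'E'
from station import ctrl
import cv2,numpy as np
for n in("scene","top"):
    im=ctrl.read_camera(n); cv2.imwrite(f"pics/{n}0.png",im[:,:,::-1]); print(n,ctrl.calibration(n))
print(ctrl.calibration("wrist")); s=ctrl.read_state(); print(s)
E
```

```text
pics
scene {'vfov': 48.5413549611353, 'cx': 318.0288157772071, 'cy': 204.09489213275168, 'rvec': array([ 2.18089216,  0.61450153, -0.32117423]), 'tvec': array([-0.44720516, -0.07932357,  1.52732565])}
top {'vfov': 43.32688296500527, 'cx': 320.62486597731964, 'cy': 204.47718556994894, 'rvec': array([ 2.16405269, -2.11392138,  0.18888021]), 'tvec': array([-0.04222638,  0.53443706,  1.30408172])}
{'vfov': 65.70646984690485, 'cx': 321.54906738986466, 'cy': 197.85986473580493, 'hand_eye': array([[ 9.58534907e-04, -9.53357984e-01, -3.01840414e-01,
         7.76585412e-02],
       [ 9.99998357e-01,  1.37831275e-03, -1.17774862e-03,
        -2.66920758e-05],
       [ 1.53884654e-03, -3.01838789e-01,  9.53357738e-01,
        -1.29905205e-01],
       [ 0.00000000e+00,  0.00000000e+00,  0.00000000e+00,
         1.00000000e+00]])}
{'time': 0.1, 'joint_pos': array([-1.21257651,  0.33280751, -0.06468359,  1.46087973,  0.02163621,
        1.34987776, -0.0884753 ]), 'joint_velocities': array([-8.48897008e-04, -1.39115750e-03,  3.32992181e-05, -3.07425966e-03,
        5.91120664e-04,  5.59700521e-04,  1.04824068e-03]), 'effort': array([ 9.45159445e-04, -6.26745415e+01,  4.88645816e-02, -3.92435753e+01,
        1.63261191e-02,  6.86967687e-03,  1.16736462e-05]), 'ee_pos': array([0.23220301, 0.57991598, 0.24158548]), 'tcp_rot': array([-5.94498022e-01, -3.08468242e+00,  1.99165575e-03]), 'force': array([-0.33038233, -0.10712776,  0.64586155]), 'torque': array([-0.03477433,  0.00092192, -0.04720226]), 'grip_width': 0.08557261243753617}
```

View pics/scene0.png

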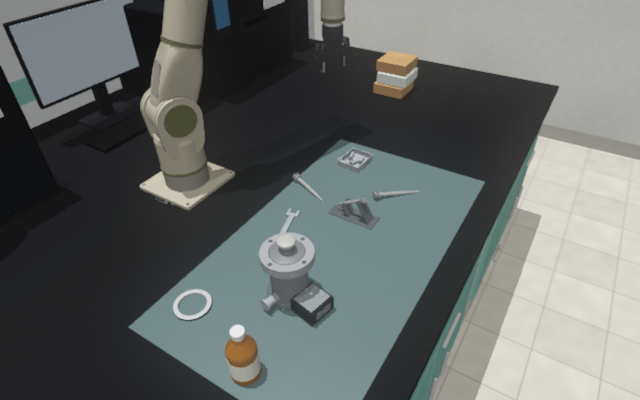

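View pics/top0.png

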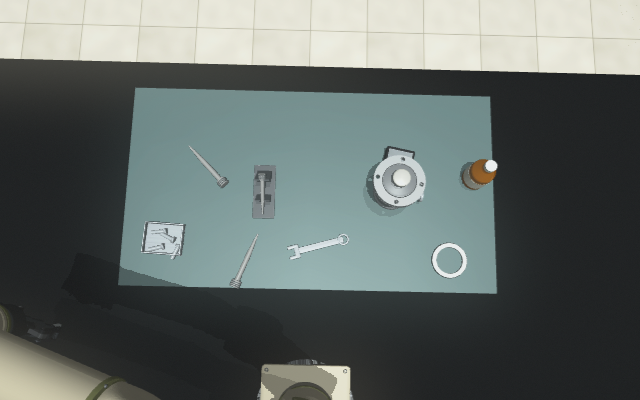

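Scene: the candidates for the pin are, in the top picture, loose pins at (208,167) and (245,262), and the one in the sloping rest at (264,190). By the description, the one in the rest is it, and I'll check its size in a crop. The pump is at (397,180).

```bash
cat > h.py <<'E'
from station import ctrl
import cv2,numpy as np
from scipy.spatial.transform import Rotation as R
def fix(n):
    c=ctrl.calibration(n); f=200/np.tan(np.radians(c["vfov"]/2))
    return f,np.array([c["cx"],c["cy"]]),c
def pose(s): return R.from_rotvec(s["tcp_rot"]),np.array(s["ee_pos"])
def ray(n,uv,s=None):
    f,c0,c=fix(n); d=(np.array(uv,float)-c0)/f
    if n=="wrist":
        th=np.hypot(*d); k=np.sin(th)/th if th>1e-9 else 1
        v=np.array([d[0]*k,d[1]*k,np.cos(th)]); H=c["hand_eye"]; r,p=pose(s)
        return p+r.apply(H[:3,3]), r.apply(H[:3,:3]@v)
    r=R.from_rotvec(c["rvec"]).inv()
    return -r.apply(c["tvec"]), r.apply([d[0],d[1],1])
def atz(n,uv,z,s=None):
    o,d=ray(n,uv,s); return o+d*(z-o[2])/d[2]
def proj(n,P,s=None):
    f,c0,c=fix(n); P=np.array(P,float)
    if n=="wrist":
        r,p=pose(s); H=c["hand_eye"]; q=H[:3,:3].T@(r.inv().apply(P-p)-H[:3,3])
        rr=np.hypot(q[0],q[1]); return c0+f*np.arctan2(rr,q[2])*q[:2]/rr
    q=R.from_rotvec(c["rvec"]).apply(P)+c["tvec"]; return c0+f*q[:2]/q[2]
E
python3 - <<'E'
from h import *
t=cv2.imread("pics/top0.png"); 
a=cv2.resize(t[140:240,180:280],None,fx=4,fy=4,interpolation=cv2.INTER_CUBIC)
b=cv2.resize(t[135:235,350:450],None,fx=4,fy=4,interpolation=cv2.INTER_CUBIC)
cv2.imwrite("pics/c1.png",np.hstack([a,b]))
for uv,z in(((264,165),0),((264,218),0),((402,159),.15),((425,184),.15),((208,167),.01),((245,262),.01),((401,177),.187)): print(uv,atz("top",uv,z).round(3))
for uv in((190,147),(228,186),(257,235),(236,287)): print(uv,atz("top",uv,.008).round(3))
E
```

```text
(264, 165) [0.651 0.131 0.   ]
(264, 218) [0.501 0.125 0.   ]
(402, 159) [ 0.638 -0.23   0.15 ]
(425, 184) [ 0.576 -0.288  0.15 ]
(208, 167) [0.639 0.285 0.01 ]
(245, 262) [0.379 0.17  0.01 ]
(401, 177) [ 0.584 -0.221  0.187]
(190, 147) [0.696 0.339 0.008]
(228, 186) [0.587 0.227 0.008]
(257, 235) [0.453 0.141 0.008]
(236, 287) [0.312 0.191 0.008]
```

View pics/c1.png

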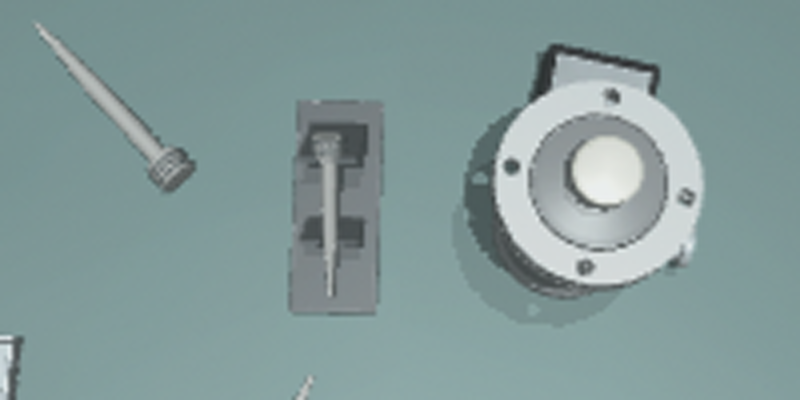

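The loose pins measure about 150 to 156 mm. The one in the rest is clearly shorter, so it is the pin I want: tip at crop (331,296), head end at (326,135). Ring holes show at crop (612,96), (512,167), (686,197) and (586,267).

```bash
cat >> h.py <<'E'
def goto(P,yaw=None):
    "shift in tool axes (cm) and turn about tool z to TCP point P, tool x heading yaw (deg)"
    s=ctrl.read_state(); r,p=pose(s); d=r.inv().apply(np.array(P)-p)*100
    X=r.as_matrix()[:,0]; y0=np.degrees(np.arctan2(X[1],X[0]))
    out=[d.round(2),"yaw now",y0.round(2)]
    if yaw is not None: out+=["turn",np.round(np.radians(-((yaw-y0+180)%360-180)),3)]
    print(*out,"tilt",np.degrees(np.arccos(-r.as_matrix()[2,2])).round(2),"p",p.round(4),"t",s["time"],"F",np.round(s["force"],1),"w",round(s["grip_width"],4))
E
python3 - <<'E'
from h import *
w=lambda u,v,l=1:(u/4+(180 if l else 250),v/4+(140 if l else 135))
tip=atz("top",w(331,296),.019); head=atz("top",w(326,133),.081)
print(tip,head,np.hypot(*(head-tip)[:2]),np.degrees(np.arctan2(*(head-tip)[1::-1])))
cs=[(297,100),(383,101),(290,312),(377,314)]
q=np.array([atz("top",w(*c),.004) for c in cs]);print(q.round(3),q.mean(0))
h=np.array([atz("top",w(*c,0),.15)[:2] for c in((612,96),(512,167),(586,267),(686,197))])
c=h.mean(0);print(h.round(4),c,np.hypot(*(h-c).T),np.degrees(np.arctan2((h-c)[:,1],(h-c)[:,0])))
print(fix("top")[0],fix("wrist")[0])
goto([tip[0]+.062,tip[1],.20],180)
E
```

```text
[0.50952024 0.12680209 0.019     ] [0.60863233 0.12790365 0.081     ] 0.09911821750927527 0.6367760955948323
[[0.649 0.158 0.004]
 [0.65  0.098 0.004]
 [0.5   0.156 0.004]
 [0.5   0.096 0.004]] [0.57487297 0.12703    0.004     ]
[[ 0.6384 -0.2329]
 [ 0.5912 -0.1703]
 [ 0.529  -0.2163]
 [ 0.5748 -0.2788]] [ 0.58333899 -0.22459058] [0.05565195 0.05485925 0.05493496 0.05486477] [ -8.63694291  81.78290991 171.3567053  -98.96588876]
503.51274759213175 309.70691628693146
[-48.34 -29.45   4.2 ] yaw now 158.18 turn -0.381 tilt 0.07 p [0.2322 0.5799 0.2416] t 0.1 F [-0.3 -0.1  0.6] w 0.0856
```

```bash
python3 -m creep '[[-4,-2.4,0.3,-0.05],[-8,-4.9,0.6,-0.1],[-12,-7.3,0.9,-0.15],[-16,-9.8,1.2,-0.2],[-20,-12.2,1.5,-0.25],[-24,-14.6,1.8,-0.3],[-28,-17,2.1,-0.35],[-31,-19,2.4,-0.381]]' 4.5 20
python3 -c "
from h import *
goto([.5715,.127,.20],180.6)"
```

```text
time: 0.9
ee_pos: [0.4508, 0.2854, 0.2176]
tcp_rot: [0.0, -3.141, 0.003]
force: [1.1, -0.1, -0.4]
grip_width: 0.045
[-12.07 -15.84   1.79] yaw now -180.0 turn -0.01 tilt 0.11 p [0.4508 0.2854 0.2176] t 0.9 F [ 1.1 -0.1 -0.4] w 0.045
```

```bash
python3 -m creep '[[-2.5,-3.3,0.3,-0.01],[-5,-6.6,0.6,-0.01],[-7.5,-9.9,1,-0.01],[-10,-13.2,1.4,-0.01],[-12.1,-15.8,1.8,-0.01],[-12.1,-15.8,1.8,-0.01],[-12.1,-15.8,1.8,-0.01],[-12.1,-15.8,1.8,-0.01]]'
python3 - <<'E'
from h import *
s=ctrl.read_state(); im=ctrl.read_camera("wrist")
goto([.5715,.127,.20],180.6)
cv2.imwrite("pics/w1.png",im[:,:,::-1])
for P in([.5095,.1268,.019],[.6086,.1279,.076],[.5715,.127,.055]): print(P,proj("wrist",P,s))
cv2.imwrite("pics/w1c.png",cv2.resize(im[100:350,170:470,::-1],None,fx=2,fy=2,interpolation=cv2.INTER_CUBIC))
E
```

```text
time: 1.7
ee_pos: [0.5713, 0.1285, 0.1997]
tcp_rot: [0.018, -3.141, 0.002]
force: [-0.1, -0.2, 0.5]
grip_width: 0.0451
[-0.02 -0.17 -0.02] yaw now -179.32 turn 0.001 tilt 0.08 p [0.5713 0.1287 0.1998] t 1.75 F [-0.8  0.4 -0.1] w 0.0452
[0.5095, 0.1268, 0.019] [321.0547     119.01020818]
[0.6086, 0.1279, 0.076] [320.66661192 235.00264579]
[0.5715, 0.127, 0.055] [320.2813894  188.75351574]
```

View pics/w1c.png

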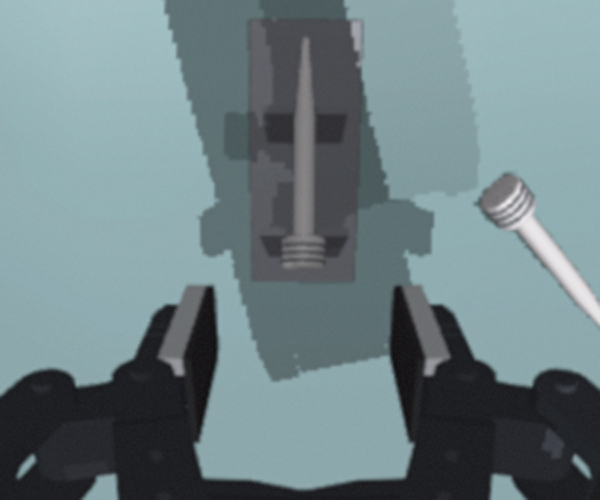

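The crop shows the pin in the rest: tip at full-frame (323,119), head around (321,225). That is within 2 px of the projected top-camera estimate, and the fins' gap lies between crop rows 140 and 236. Descending now.

```bash
python3 -m creep '[[0,0,3,0],[0,0,6,0],[0,0,9,0],[0,0,11.5,0],[0,0,13.5,0],[0,0,15,0],[0,0,15.2,0],[0,0,15.2,0]]'
python3 -m creep '[[0,0,0,0],[0,0,0,0],[0,0,0,0],[0,0,0,0],[0,0,0,0],[0,0,0,0],[0,0,0,0],[0,0,0,0]]' 0 25
python3 -c "
from h import *
goto([.5715,.127,.20],180.6)"
```

```text
time: 2.55
ee_pos: [0.5712, 0.129, 0.0481]
tcp_rot: [0.02, -3.141, 0.002]
force: [-0.5, -0.5, 0.3]
grip_width: 0.0452
time: 3.35
ee_pos: [0.5718, 0.129, 0.049]
tcp_rot: [-0.019, 3.141, -0.001]
force: [-1.8, -0.5, 5.6]
grip_width: 0.0095
[  0.02  -0.21 -15.1 ] yaw now -179.29 turn 0.002 tilt 0.06 p [0.5718 0.129  0.049 ] t 3.35 F [-1.8 -0.5  5.6] w 0.0095
```

```bash
python3 -m creep '[[0,0,-2,0],[0,0,-5,0],[0,0,-9,0],[0,0,-13,0],[-1,-3,-17,0],[-3,-7,-19,0],[-5,-11,-20,0],[-7,-15,-20,0]]'
python3 -c "
from h import *
goto([.738,-.2246,.25],180)"
```

```text
time: 4.15
ee_pos: [0.6447, -0.0213, 0.2515]
tcp_rot: [-0.021, 3.137, -0.0]
force: [1.8, -0.6, -0.6]
grip_width: 0.009
[ -9.06 -20.45   0.19] yaw now -179.25 turn 0.013 tilt 0.24 p [ 0.6447 -0.0213  0.2515] t 4.15 F [ 1.8 -0.6 -0.6] w 0.009
```

```bash
python3 -m creep '[[-2,-4.2,0,0.01],[-4,-8.4,0,0.01],[-6,-12.6,0,0.01],[-8,-16.8,0.1,0.01],[-9.1,-20.4,0.2,0.01],[-9.1,-20.4,0.2,0.01],[-9.1,-20.4,0.2,0.01],[-9.1,-20.4,0.2,0.01]]'
python3 - <<'E'
from h import *
s=ctrl.read_state(); im=ctrl.read_camera("wrist");sc=ctrl.read_camera("scene")
goto([.738,-.2246,.164],180)
u=proj("scene",[.70,-.22,.2]).astype(int);print(u)
P=np.array(s["ee_pos"])+[-.062,0,-.029]
print(proj("wrist",P,s),proj("scene",P))
a=cv2.resize(im[0:300,140:540],(533,400),interpolation=cv2.INTER_CUBIC)
x,y=u-[33,50]; b=cv2.resize(sc[y:y+100,x:x+66],(264,400),interpolation=cv2.INTER_CUBIC);print(x,y)
cv2.imwrite("pics/v2.png",np.hstack([a,b])[:,:,::-1])
np.save("s2.npy",np.r_[s["ee_pos"],s["tcp_rot"]])
E
```

```text
time: 4.95
ee_pos: [0.7386, -0.2228, 0.2498]
tcp_rot: [-0.007, 3.137, 0.001]
force: [-0.6, 0.4, -0.4]
grip_width: 0.0087
[ 0.11 -0.23  8.63] yaw now -179.71 turn 0.005 tilt 0.27 p [ 0.7386 -0.2224  0.2503] t 5.05 F [-0.1  0.8 -0.8] w 0.009
[329 252]
[322.14530598 133.28064962] [319.91448683 242.90686604]
296 202
```

View pics/v2.png

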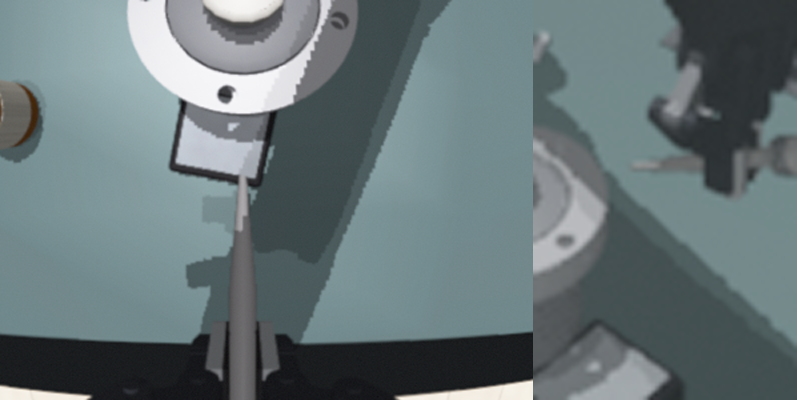

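The tip shows at full-frame (321.5,133) in the wrist view and (321,243) in the scene view, both matching the prediction to 1 px, so the grip is as modelled (60° from vertical). Since moves cannot tilt the tool, I'll turn the pin upright in the fingers by blocking its tip against the flange's vertical rim.

```bash
python3 -m creep '[[0,-0.2,2,0],[0,-0.2,4,0],[0,-0.2,6,0],[0,-0.2,8.1,0],[0.8,-0.2,8.1,0],[1.6,-0.2,8.1,0],[2.2,-0.2,8.1,0],[2.5,-0.2,8.1,0]]' 
python3 -c "
from h import *
goto([.712,-.2246,.169],180)"
```

```text
time: 5.85
ee_pos: [0.7139, -0.2243, 0.1706]
tcp_rot: [-0.008, 3.135, 0.001]
force: [-0.1, -0.9, -0.8]
grip_width: 0.009
[ 0.19 -0.03  0.15] yaw now -179.7 turn 0.005 tilt 0.36 p [ 0.7139 -0.2243  0.1706] t 5.85 F [-0.1 -0.9 -0.8] w 0.009
```

```bash
python3 -m creep '[[0.4,0,0.1,0],[0.9,0,-0.8,0],[1.8,0,-1.7,0],[2.8,0,-2.4,0],[3.9,0,-2.9,0],[5.1,0,-3.25,0],[6.4,0,-3.35,0],[6.4,0,-3.35,0]]' 
python3 - <<'E'
from h import *
goto([.65,-.2246,.2036],180)
s=ctrl.read_state(); im=ctrl.read_camera("wrist");sc=ctrl.read_camera("scene")
u=proj("scene",[.65,-.2246,.18]).astype(int)
a=cv2.resize(im[100:400,140:540],(533,400),interpolation=cv2.INTER_CUBIC)
x,y=u-[33,50]; b=cv2.resize(sc[y:y+100,x:x+66],(264,400),interpolation=cv2.INTER_CUBIC);print(x,y)
cv2.imwrite("pics/v3.png",np.hstack([a,b])[:,:,::-1])
G=np.array(s["ee_pos"])+[0,0,.008]
for th in(0,10,20):
  t=np.radians(th); ax=np.array([-np.sin(t),0,-np.cos(t)])
  P=G+.0716*ax;H=G-.0424*ax; print(th,proj("wrist",P,s),proj("wrist",H,s),proj("scene",P),proj("scene",H))
E
```

```text
time: 6.65
ee_pos: [0.6486, -0.2256, 0.2052]
tcp_rot: [-0.006, 3.133, -0.0]
force: [3.3, -0.9, -0.2]
grip_width: 0.0079
[-0.14  0.1   0.16] yaw now -179.77 turn 0.004 tilt 0.47 p [ 0.6486 -0.2256  0.2052] t 6.65 F [ 3.3 -0.9 -0.2] w 0.0079
276 202
0 [321.64238973 220.54154852] [321.15486274 343.45998286] [309.4689293  264.39004985] [307.78422617 227.16816611]
10 [321.73518886 203.58965568] [321.07482958 356.03676661] [304.91696535 262.02902732] [310.69973055 228.57546852]
20 [321.82624363 187.26029089] [321.01442116 364.64540275] [300.50072486 259.09823506] [313.55840772 230.39996229]
```

View pics/v3.png

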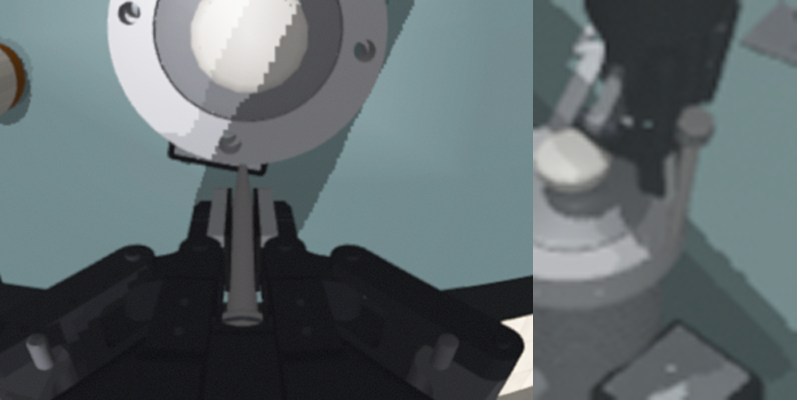

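```bash
cat >> h.py <<'E'
def aty(n,uv,y,s=None):
    o,d=ray(n,uv,s); return o+d*(y-o[1])/d[1]
def tri(us,uw,s):
    o1,d1=ray("scene",us); o2,d2=ray("wrist",uw,s)
    A=np.c_[d1,-d2]; t=np.linalg.lstsq(A,o2-o1,rcond=None)[0]; a,b=o1+d1*t[0],o2+d2*t[1]
    return (a+b)/2,np.linalg.norm(a-b)
E
python3 - <<'E'
from h import *
s=ctrl.read_state()
f=lambda u,v:(u/1.3333+140,v/1.3333+100); g=lambda u,v:((u-533)/4+276,v/4+202)
print("head",tri(g(695,118),f(243,318),s)); print("tip",tri(g(672,262),f(242,165),s))
print(aty("scene",g(695,118),-.2256),aty("scene",g(672,262),-.2256))
E
```

```text
head (array([ 0.66287811, -0.22082999,  0.24221177]), np.float64(0.00928413664198535))
tip (array([ 0.65319545, -0.22577567,  0.13469353]), np.float64(0.0022942691853745792))
[ 0.6704698  -0.2256      0.25334015] [ 0.65178253 -0.2256      0.13306117]
```

```bash
python3 -m creep '[[-0.3,0,-0.5,0],[-0.3,0,-1,0],[-0.3,0,-2,0],[-0.3,-0.5,-3,0],[-0.3,-0.7,-3,0],[-0.3,-0.7,-3,0],[-0.3,-0.7,-3,0],[-0.3,-0.7,-3,0]]' 
python3 - <<'E'
from h import *
goto([.638,-.2329,.235],180)
s=ctrl.read_state(); im=ctrl.read_camera("wrist");sc=ctrl.read_camera("scene")
r,p=pose(s);u=proj("scene",p).astype(int)
a=cv2.resize(im[180:360,240:400],(480,540),interpolation=cv2.INTER_CUBIC)
x,y=u-[20,45]; b=cv2.resize(sc[y:y+90,x:x+53],(318,540),interpolation=cv2.INTER_CUBIC);print(x,y)
cv2.imwrite("pics/v4.png",np.hstack([a,b])[:,:,::-1])
G=p+[0,0,.008]
for th in(-10,0,10):
  t=np.radians(th); ax=np.array([-np.sin(t),0,-np.cos(t)])
  P=G+.0716*ax;H=G-.0424*ax
  print(th,[(proj("wrist",Q,s)-[240,180])*3 for Q in(P,H)],[(proj("scene",Q)-[x,y])*6+[480,0] for Q in(P,H)])
E
```

```text
time: 7.55
ee_pos: [0.652, -0.2316, 0.2336]
tcp_rot: [-0.008, 3.136, 0.001]
force: [0.2, -0.0, -0.4]
grip_width: 0.0076
[ 1.4  -0.12 -0.15] yaw now -179.71 turn 0.005 tilt 0.34 p [ 0.652  -0.2316  0.2336] t 7.55 F [ 0.2 -0.  -0.4] w 0.0076
287 191
-10 [array([244.34132531, 174.45732621]), array([244.23583137, 440.2028668 ])] [array([639.31811106, 411.30002634]), array([582.96911562, 163.32312954])]
0 [array([244.6712207 , 122.24125153]), array([243.86446061, 489.67356203])] [array([611.27817203, 400.96701814]), array([600.64203503, 168.96684287])]
10 [array([245.00724331,  71.36040922]), array([243.53801734, 527.57572503])] [array([583.34709845, 386.65249408]), array([618.5649172 , 177.48177615])]
```

View pics/v4.png

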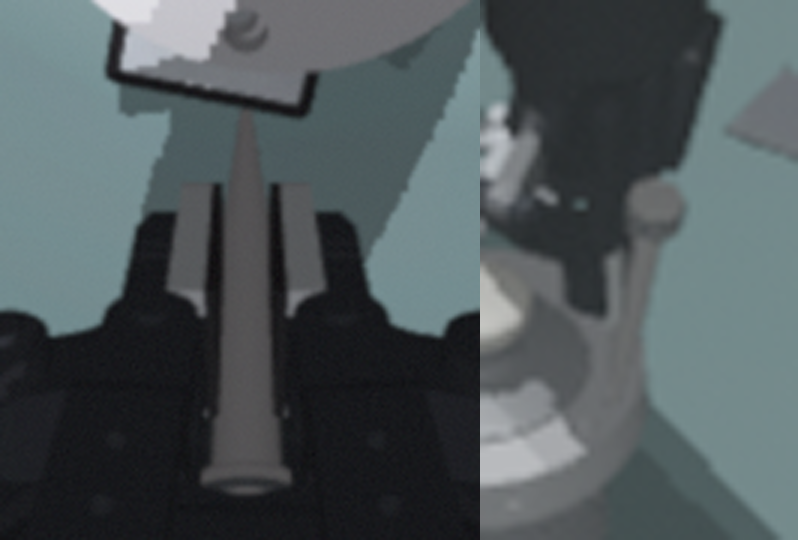

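```bash
python3 - <<'E'
from h import *
s=ctrl.read_state(); im=ctrl.read_camera("wrist");sc=ctrl.read_camera("scene")
r,p=pose(s);u=proj("scene",p).astype(int)
g=lambda i:(255*(i/255.)**.45).astype(np.uint8)
a=cv2.resize(g(im[200:400,240:400]),(480,600),interpolation=cv2.INTER_CUBIC)
x,y=u-[13,40]; b=cv2.resize(g(sc[y:y+75,x:x+40]),(320,600),interpolation=cv2.INTER_CUBIC);print(x,y,p)
cv2.imwrite("pics/v5.png",np.hstack([a,b])[:,:,::-1])
for dx in(0,.012):
 for th in(0,10,20):
  t=np.radians(th); ax=np.array([-np.sin(t),0,-np.cos(t)]); G=p+[dx,0,.008]
  print(dx,th,[((proj("wrist",G+ax*d,s)-[240,200])*3).round() for d in(.0716,-.0284,-.0424)],[((proj("scene",G+ax*d)-[x,y])*8+[480,0]).round() for d in(.0716,-.0284,-.0424)])
E
```

```text
294 196 [ 0.65205938 -0.23168697  0.2337872 ]
0 0 [array([245.,  62.]), array([244., 354.]), array([244., 430.])] [array([599., 494.]), array([587., 226.]), array([585., 185.])]
0 10 [array([245.,  11.]), array([244., 380.]), array([243., 468.])] [array([562., 475.]), array([603., 233.]), array([609., 196.])]
0 20 [array([245., -38.]), array([244., 400.]), array([243., 494.])] [array([526., 451.]), array([618., 243.]), array([632., 211.])]
0.012 0 [array([244., 111.]), array([243., 420.]), array([243., 496.])] [array([635., 510.]), array([625., 241.]), array([624., 200.])]
0.012 10 [array([245.,  62.]), array([243., 443.]), array([243., 528.])] [array([598., 491.]), array([641., 249.]), array([648., 212.])]
0.012 20 [array([245.,  16.]), array([243., 459.]), array([243., 549.])] [array([561., 467.]), array([657., 259.]), array([672., 227.])]
```

View pics/v5.png

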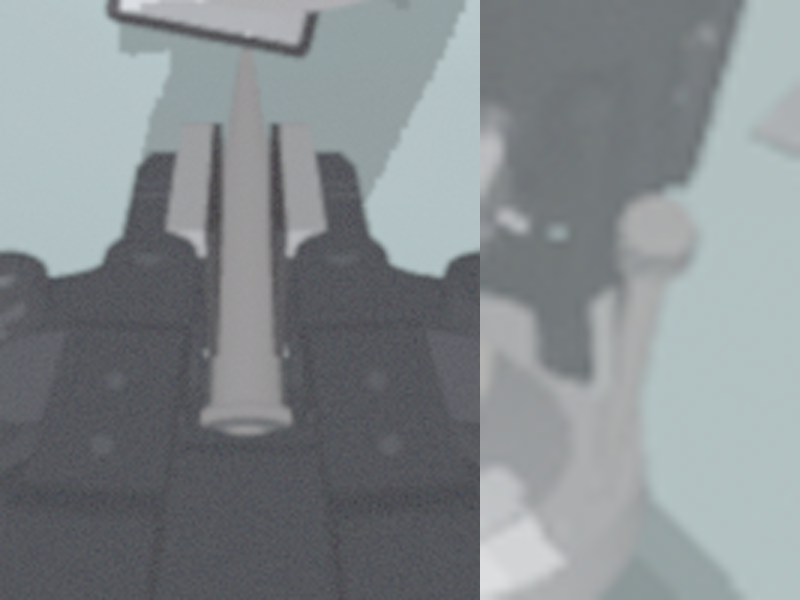

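The gamma-lifted crop shows the pin nearly upright: wrist tip (246,48), scene head (656,228), lean about 8 to 10° with the head toward +x. It sits near the +x edge of the pads. I'll insert it as it is, since it stands by itself, and centre the grip on the second grasp. First the hole, from the same wrist view.

```bash
python3 - <<'E'
from h import *
s=ctrl.read_state()
print("hole",atz("wrist",(240+247/3,180+31/3),.15,s),"tip",atz("wrist",(322,216),.163,s))
# box edge direction, wrist v4 and top c1, at z~.05
a=atz("wrist",(240+112/3,180+72/3),.05,s);b=atz("wrist",(240+300/3,180+112/3),.05,s);d=a-b;print("edge normal deg",np.degrees(np.arctan2(-d[0],d[1])))
w=lambda u,v:(u/4+250,v/4+135)
a=atz("top",w(555,45),.05);b=atz("top",w(660,67),.05);d=a-b;print(a,b,np.degrees(np.arctan2(-d[0],d[1])))
E
```

```text
hole [ 0.63686639 -0.23128871  0.15      ] tip [ 0.65157718 -0.23143703  0.163     ]
edge normal deg 167.6254845376433
[ 0.69981269 -0.21167285  0.05      ] [ 0.68617716 -0.28323077  0.05      ] -10.788509078522642
```

```bash
python3 -m creep '[[0.4,-0.1,0,0],[0.8,-0.13,0,0],[1.2,-0.13,0.2,0],[1.45,-0.13,0.5,0],[1.45,-0.13,0.8,0],[1.45,-0.13,0.9,0],[1.45,-0.13,0.9,0],[1.45,-0.13,0.9,0]]' 
python3 - <<'E'
from h import *
goto([.6376,-.233,.2246],180)
s=ctrl.read_state(); im=ctrl.read_camera("wrist");sc=ctrl.read_camera("scene")
r,p=pose(s);u=proj("scene",p-[0,0,.05]).astype(int)
g=lambda i:(255*(i/255.)**.6).astype(np.uint8)
a=cv2.resize(g(im[160:280,280:360]),(400,600),interpolation=cv2.INTER_CUBIC)
x,y=u-[25,37]; b=cv2.resize(g(sc[y:y+75,x:x+50]),(400,600),interpolation=cv2.INTER_CUBIC);print(x,y,p)
cv2.imwrite("pics/v6.png",np.hstack([a,b])[:,:,::-1])
print(((proj("wrist",[.6384,-.2329,.15],s)-[280,160])*5).round(),((proj("scene",[.6384,-.2329,.15])-[x,y])*8+[400,0]).round())
E
```

```text
time: 8.55
ee_pos: [0.6378, -0.233, 0.2248]
tcp_rot: [-0.008, 3.135, 0.001]
force: [-0.6, -0.1, -0.8]
grip_width: 0.008
[0.02 0.   0.02] yaw now -179.7 turn 0.005 tilt 0.36 p [ 0.6378 -0.233   0.2248] t 8.55 F [-0.6 -0.1 -0.8] w 0.008
278 217 [ 0.63781668 -0.23303002  0.22484248]
[209. 277.] [607. 361.]
```

View pics/v6.png

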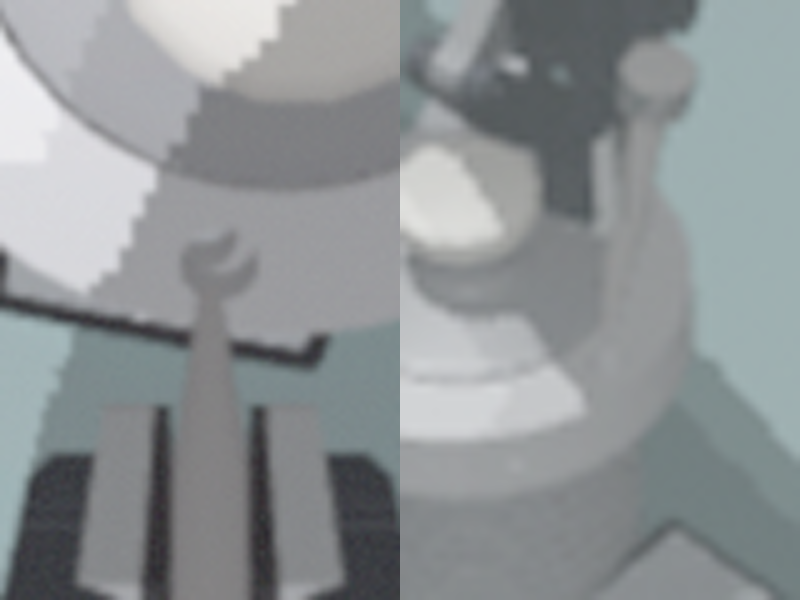

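```bash
python3 - <<'E'
from h import *
s=ctrl.read_state()
for P in([.6373,-.233,.154],[.6373,-.233,.149],[.6369,-.2313,.15],[.638,-.235,.138]): print(P,((proj("wrist",P,s)-[280,160])*5).round())
print(atz("wrist",(280+220/5,160+266/5),.15,s))
im=ctrl.read_camera("wrist"); g=cv2.cvtColor(im,cv2.COLOR_RGB2GRAY)
print(g[203:232,312:336])
E
```

```text
[0.6373, -0.233, 0.154] [209. 280.]
[0.6373, -0.233, 0.149] [209. 268.]
[0.6369, -0.2313, 0.15] [221. 267.]
[0.638, -0.235, 0.138] [195. 246.]
[ 0.63667484 -0.23144137  0.15      ]
[[114 111 111 113 113 113 113 111 112 112 113 113 113 114 113 114 113 113
  112 113 111 111 112 112]
 [113 112 111 113 112 113 113 113 113 113 114 114 112 111 112 112 112 113
  112 113 114 114 112 113]
 [114 112 113 112 112 113 113 113 114 114 115 114 113 109 105 107 111 112
  113 112 112 113 114 113]
 [111 111 113 114 113 114 114 116 117 117 117 115 106  98  91  97 107 112
  113 112 113 113 113 112]
 [113 113 113 112 113 113 110 113 114 115 113 106  93  83  80  90 106 112
  112 114 113 112 112 113]
 [113 112 113 112 110 104  97  95  94  94  93  89  82  79  81  97 110 113
  111 111 112 111 113 112]
 [111 113 113 111 107  93  86  84  85  81  83  81  78  78  86 103 111 112
  107 107 111 112 112 112]
 [113 113 112 109  96  85  81  80  82  80  81  79  80  82  92 108 111 106
  100 100 110 114 112 112]
 [113 112 113 107  89  78  78  80  82  81  81  80  83  92 102 109 108  96
   92  97 109 112 112 112]
 [111 113 
[... 1310 characters left out ...]
58  68  75  76  77  78  79  81  82  83  80  86  96 109 115 113 114
  115 113 112 113 113 113]
 [ 25  30  31  38  37  45  60  73  82  81  83  81  84  89 100 111 114 115
  112 114 114 114 115 116]
 [ 26  25  25  26  22  32  57  73  81  85  84  82  81  79  80  89  96  96
   98 100 104 109 114 118]
 [ 50  45  41  36  29  38  61  78  81  84  84  83  79  68  49  46  48  52
   60  66  77  87  97 103]
 [ 76  71  67  59  52  55  69  78  81  83  84  82  80  64  38  23  22  23
   25  34  40  45  50  56]
 [ 88  86  85  81  80  76  77  79  82  84  82  82  79  65  45  32  29  22
   23  23  20  23  25  24]
 [ 90  88  89  88  87  83  81  81  82  83  84  84  80  71  61  58  50  41
   39  33  31  29  26  22]]
```

The wrist crop shows ring hole 0 centred at (220,266) with flange metal visible on its right (+y). So the pump hole lies toward −y, where the tip (209,280) is aimed. Descending along the pin's lean.

```bash
python3 -m creep '[[0,0,0.4,0],[0,0,0.7,0],[0.05,0,1.0,0],[0.1,0,1.3,0],[0.15,0,1.6,0],[0.2,0,1.9,0],[0.25,0,2.2,0],[0.25,0,2.2,0]]' 
python3 -c "
from h import *
goto([.6376,-.233,.2246],180)"
```

```text
time: 9.5
ee_pos: [0.6352, -0.233, 0.2024]
tcp_rot: [-0.008, 3.136, 0.001]
force: [-0.6, 0.3, -0.7]
grip_width: 0.0078
[-0.26  0.   -2.22] yaw now -179.71 turn 0.005 tilt 0.33 p [ 0.6352 -0.233   0.2024] t 9.5 F [-0.6  0.3 -0.7] w 0.0078
```

```bash
python3 -m creep '[[0.05,0,0.3,0],[0.1,0,0.6,0],[0.15,0,0.9,0],[0.2,0,1.2,0],[0.25,0,1.5,0],[0.3,0,1.7,0],[0.3,0,1.8,0],[0.3,0,1.8,0]]' 
python3 -c "
from h import *
goto([.6376,-.233,.2246],180)"
```

```text
time: 10.3
ee_pos: [0.6324, -0.233, 0.1843]
tcp_rot: [-0.008, 3.136, 0.001]
force: [2.6, -0.5, -2.7]
grip_width: 0.0077
[-0.55  0.   -4.03] yaw now -179.71 turn 0.005 tilt 0.34 p [ 0.6324 -0.233   0.1843] t 10.3 F [ 2.6 -0.5 -2.7] w 0.0077
```

```bash
python3 -m creep '[[0,0,0,0],[0,0,0,0],[0,0,0,0],[0,0,0,0],[0,0,0,0],[0,0,0,0],[0,0,0,0],[0,0,0,0]]' 5
python3 -m creep '[[0.0,0,-1.5,0],[0,0,-3,0],[0,0,-5,0],[0,0,-7,0],[2,0,-9,0],[5,0,-10,0],[5,0,-10,0],[5,0,-10,0]]' 
python3 - <<'E'
from h import *
goto([.6376,-.233,.2246],180)
s=ctrl.read_state(); im=ctrl.read_camera("wrist");sc=ctrl.read_camera("scene");tp=ctrl.read_camera("top")
u=proj("scene",[.64,-.233,.19]).astype(int)
g=lambda i:(255*(i/255.)**.6).astype(np.uint8)
a=cv2.resize(g(im[200:400,240:400]),(480,600),interpolation=cv2.INTER_CUBIC)
x,y=u-[20,37]; b=cv2.resize(g(sc[y:y+75,x:x+40]),(320,600),interpolation=cv2.INTER_CUBIC);print(x,y)
cv2.imwrite("pics/v7.png",np.hstack([a,b])[:,:,::-1])
E
```

```text
time: 11.1
ee_pos: [0.6324, -0.233, 0.1843]
tcp_rot: [-0.008, 3.136, 0.001]
force: [-0.0, -0.1, 0.7]
grip_width: 0.0499
time: 11.9
ee_pos: [0.5819, -0.2336, 0.2861]
tcp_rot: [-0.007, 3.133, 0.001]
force: [-0.0, 0.8, 0.3]
grip_width: 0.0498
[-5.51  0.04  6.2 ] yaw now -179.74 turn 0.005 tilt 0.51 p [ 0.5819 -0.2336  0.2861] t 11.9 F [-0.   0.8  0.3] w 0.0498
283 212
```

View pics/v7.png

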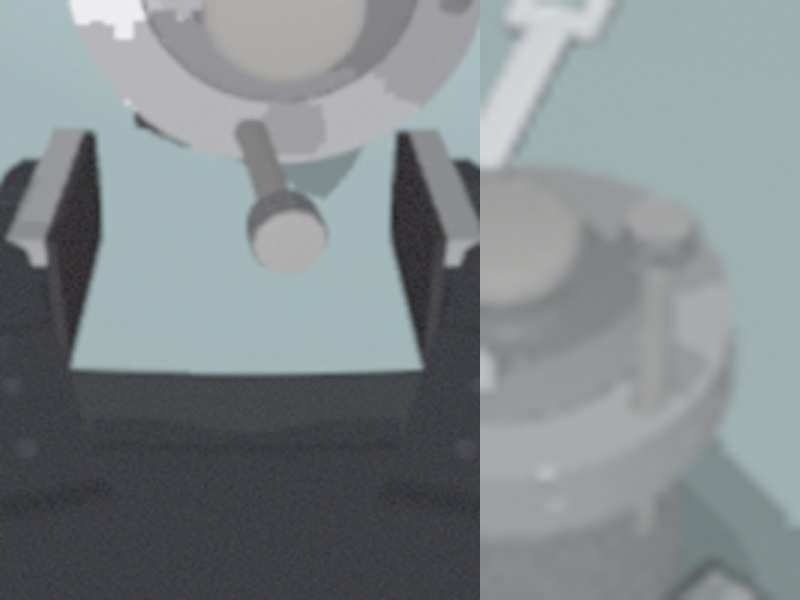

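The pin stands by itself: head top at crop (288,240) in the wrist view and (662,218) in the scene view, shank entering the ring at (250,135). Triangulating the head.

```bash
python3 - <<'E'
from h import *
s=ctrl.read_state()
w=lambda u,v:(240+u/3,200+v/3); g=lambda u,v:(283+(u-480)/8,212+v/8)
h,e=tri(g(662,218),w(288,240),s); print("head",h,e)
b=atz("wrist",w(250,136),.15,s); b2=atz("scene",g(655,395),.15); print("ring entry",b,b2)
for z in(.21,.215,.22,.225,.23): print(z,atz("wrist",w(288,240),z,s).round(4),atz("scene",g(662,218),z).round(4))
goto([h[0],h[1],.25],188)
E
```

```text
head [ 0.63708728 -0.22051508  0.21000232] 0.0019849550800524556
ring entry [ 0.63614122 -0.23088086  0.15      ] [ 0.63904235 -0.22965065  0.15      ]
0.21 [ 0.6364 -0.2213  0.21  ] [ 0.6374 -0.2194  0.21  ]
0.215 [ 0.6331 -0.2216  0.215 ] [ 0.6404 -0.2238  0.215 ]
0.22 [ 0.6298 -0.2219  0.22  ] [ 0.6435 -0.2281  0.22  ]
0.225 [ 0.6266 -0.2222  0.225 ] [ 0.6466 -0.2325  0.225 ]
0.23 [ 0.6233 -0.2225  0.23  ] [ 0.6497 -0.2368  0.23  ]
[-5.46  1.2   3.43] yaw now -179.66 turn -0.134 tilt 0.33 p [ 0.5824 -0.2329  0.284 ] t 12.05 F [0.4 1.1 0. ] w 0.0499
```

```bash
python3 -m creep '[[-2,0.5,0,0],[-4,1.0,0,0],[-5.46,1.14,0.5,0],[-5.46,1.14,2.5,0],[-5.46,1.14,4.5,0],[-5.46,1.14,6.2,0],[-5.46,1.14,7.3,0],[-5.46,1.14,7.5,0]]' 4
python3 -c "
from h import *
goto([.637,-.2215,.209],180)"
```

```text
time: 12.85
ee_pos: [0.637, -0.2207, 0.2075]
tcp_rot: [-0.01, 3.138, 0.002]
force: [-0.2, 0.4, -1.1]
grip_width: 0.0401
[ 0.   -0.08 -0.15] yaw now -179.64 turn 0.006 tilt 0.19 p [ 0.637  -0.2207  0.2075] t 12.85 F [-0.2  0.4 -1.1] w 0.0401
```

```bash
python3 -m creep '[[0,-0.08,-0.15,0],[0,-0.08,-0.15,0],[0,-0.08,-0.15,0],[0,-0.08,-0.15,0],[0,-0.08,-0.15,0],[0,-0.08,-0.15,0],[0,-0.08,-0.15,0],[0,-0.08,-0.15,0]]' 0 40
python3 - <<'E'
from h import *
goto([.637,-.2345,.2],180)
s=ctrl.read_state(); im=ctrl.read_camera("wrist");sc=ctrl.read_camera("scene")
u=proj("scene",[.64,-.233,.19]).astype(int)
g=lambda i:(255*(i/255.)**.6).astype(np.uint8)
a=cv2.resize(g(im[180:380,240:400]),(480,600),interpolation=cv2.INTER_CUBIC)
x,y=u-[20,37]; b=cv2.resize(g(sc[y:y+75,x:x+40]),(320,600),interpolation=cv2.INTER_CUBIC);print(x,y)
cv2.imwrite("pics/v8.png",np.hstack([a,b])[:,:,::-1])
E
```

```text
time: 13.65
ee_pos: [0.6371, -0.2218, 0.2093]
tcp_rot: [-0.01, 3.138, 0.001]
force: [0.9, -2.8, 1.3]
grip_width: 0.0181
[ 0.02 -1.27  0.93] yaw now -179.65 turn 0.006 tilt 0.21 p [ 0.6371 -0.2218  0.2093] t 13.65 F [ 0.9 -2.8  1.3] w 0.0181
283 212
```

View pics/v8.png

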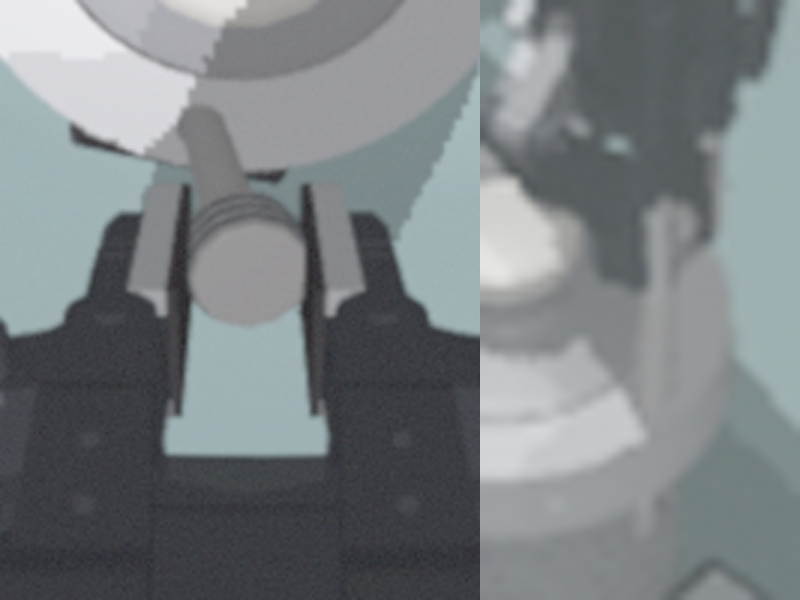

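The head is held between the pads, still leaning about 9° toward +y. I'll bring it upright first, then press in steps while watching the force.

```bash
python3 -m creep '[[0,-0.2,0,0],[0,-0.4,0,0],[0,-0.6,0,0],[0,-0.8,0,0],[0,-1.0,0.1,0],[0,-1.0,0.2,0],[0,-1.0,0.3,0],[0,-1.0,0.3,0]]'
python3 -c "
from h import *
goto([.637,-.2345,.163],180)"
```

```text
time: 14.55
ee_pos: [0.6372, -0.231, 0.2058]
tcp_rot: [-0.011, 3.139, 0.003]
force: [0.2, 5.5, -0.3]
grip_width: 0.018
[ 0.03 -0.36  4.28] yaw now -179.62 turn 0.007 tilt 0.21 p [ 0.6372 -0.231   0.2058] t 14.55 F [ 0.2  5.5 -0.3] w 0.018
```

```bash
python3 -m creep '[[0,-0.1,0.2,0],[0,-0.2,0.4,0],[0,-0.25,0.6,0],[0,-0.3,0.8,0],[0,-0.3,1.0,0],[0,-0.3,1.2,0],[0,-0.3,1.4,0],[0,-0.3,1.5,0]]'
python3 -c "
from h import *
goto([.637,-.2345,.163],180)"
```

```text
time: 15.35
ee_pos: [0.6374, -0.2327, 0.1905]
tcp_rot: [-0.012, 3.139, 0.006]
force: [0.4, 6.7, 2.3]
grip_width: 0.0181
[ 0.05 -0.19  2.75] yaw now -179.55 turn 0.008 tilt 0.26 p [ 0.6374 -0.2327  0.1905] t 15.35 F [0.4 6.7 2.3] w 0.0181
```

```bash
python3 -m creep '[[0,-0.1,0.2,0],[0,-0.1,0.4,0],[0,-0.1,0.6,0],[0,-0.1,0.8,0],[0,-0.1,1.0,0],[0,-0.1,1.2,0],[0,-0.1,1.4,0],[0,-0.1,1.5,0]]'
python3 -c "
from h import *
goto([.637,-.2345,.163],180)"
```

```text
time: 16.15
ee_pos: [0.6374, -0.233, 0.1753]
tcp_rot: [-0.013, 3.139, 0.007]
force: [-0.3, 4.6, 2.9]
grip_width: 0.0185
[ 0.05 -0.16  1.23] yaw now -179.52 turn 0.008 tilt 0.29 p [ 0.6374 -0.233   0.1753] t 16.15 F [-0.3  4.6  2.9] w 0.0185
```

```bash
python3 -m creep '[[0,0,0.2,0],[0,0,0.4,0],[0,0,0.6,0],[0,0,0.8,0],[0,0,1.0,0],[0,0,1.1,0],[0,0,1.2,0],[0,0,1.2,0]]'
python3 - <<'E'
from h import *
goto([.637,-.2345,.163],180)
E
```

```text
time: 16.95
ee_pos: [0.6373, -0.2333, 0.1631]
tcp_rot: [-0.013, 3.139, 0.007]
force: [-1.1, 1.9, 2.6]
grip_width: 0.0182
[ 0.04 -0.12  0.01] yaw now -179.54 turn 0.008 tilt 0.27 p [ 0.6373 -0.2333  0.1631] t 16.95 F [-1.1  1.9  2.6] w 0.0182
```

```bash
python3 -m creep '[[0,0,0.05,0],[0,0,0.1,0],[0,0,0.15,0],[0,0,0.2,0],[0,0,0.25,0],[0,0,0.3,0],[0,0,0.3,0],[0,0,0.3,0]]'
python3 - <<'E'
from h import *
goto([.637,-.2345,.163],180)
E
```

```text
time: 17.75
ee_pos: [0.6374, -0.2334, 0.1615]
tcp_rot: [-0.012, 3.139, 0.006]
force: [-5.0, 3.7, 11.9]
grip_width: 0.0179
[ 0.04 -0.11 -0.15] yaw now -179.55 turn 0.008 tilt 0.29 p [ 0.6374 -0.2334  0.1615] t 17.75 F [-5.   3.7 11.9] w 0.0179
```

```bash
python3 -m creep '[[0,0,0,0],[0,0,0,0],[0,0,0,0],[0,0,0,0],[0,0,-1,0],[0,0,-2.5,0],[0,0,-4,0],[0,0,-4,0]]' 4
python3 -m creep '[[0,0,0,0],[0,0,0,0],[0,0,0,0],[0,0,0,0],[0,0,0,0],[0,0,0.5,0],[0,0,1.0,0],[0,0,1.4,0]]' 0 30
python3 -m creep '[[0,0,0.3,0],[0,0,0.6,0],[0,0,0.9,0],[0,0,1.05,0],[0,0,1.2,0],[0,0,1.35,0],[0,0,1.5,0],[0,0,1.5,0]]'
```

```text
time: 18.55
ee_pos: [0.6386, -0.2343, 0.2053]
tcp_rot: [-0.012, 3.134, 0.004]
force: [0.4, 0.3, 1.5]
grip_width: 0.0401
time: 19.35
ee_pos: [0.6385, -0.2341, 0.1903]
tcp_rot: [-0.012, 3.134, 0.004]
force: [0.9, 0.3, -0.4]
grip_width: -0.0
time: 20.15
ee_pos: [0.6386, -0.2341, 0.1754]
tcp_rot: [-0.012, 3.134, 0.004]
force: [-0.4, -0.8, 0.2]
grip_width: 0.0004
```

```bash
python3 -m creep '[[0,0,0.05,0],[0,0,0.1,0],[0,0,0.15,0],[0,0,0.2,0],[0,0,0.25,0],[0,0,0.3,0],[0,0,0.3,0],[0,0,0.3,0]]'
python3 -m creep '[[0,0,-1,0],[0,0,-3,0],[0,0,-5,0],[2,0,-8,0],[6,0,-10,0],[9,0,-12,0],[9,0,-12,0],[9,0,-12,0]]'
python3 - <<'E'
from h import *
s=ctrl.read_state(); im=ctrl.read_camera("wrist");sc=ctrl.read_camera("scene");goto([.637,-.2345,.163],180)
u=proj("scene",[.64,-.233,.16]).astype(int)
g=lambda i:(255*(i/255.)**.7).astype(np.uint8)
c=proj("wrist",[.637,-.2345,.15],s).astype(int); xw,yw=c-[40,60]; yw=min(yw,280)
a=cv2.resize(g(im[yw:yw+120,xw:xw+80]),(400,600),interpolation=cv2.INTER_CUBIC)
x,y=u-[25,37]; b=cv2.resize(g(sc[y:y+75,x:x+50]),(400,600),interpolation=cv2.INTER_CUBIC);print(xw,yw,x,y)
cv2.imwrite("pics/v9.png",np.hstack([a,b])[:,:,::-1])
for P in([.637,-.2355,.164],[.637,-.2355,.15]): print(((proj("wrist",P,s)-[xw,yw])*5).round(),((proj("scene",P)-[x,y])*8+[400,0]).round())
E
```

```text
time: 20.95
ee_pos: [0.6389, -0.2343, 0.175]
tcp_rot: [-0.012, 3.132, 0.005]
force: [-8.3, 3.4, 17.0]
grip_width: -0.0
time: 21.75
ee_pos: [0.5478, -0.2353, 0.2952]
tcp_rot: [-0.012, 3.13, 0.005]
force: [0.5, -0.7, -0.1]
grip_width: 0.0001
[-8.76 -0.1  13.13] yaw now -179.51 turn 0.009 tilt 0.52 p [ 0.5483 -0.2347  0.2935] t 21.85 F [ 0.3 -0.1 -0.3] w -0.0002
281 210 279 222
[197. 337.] [588. 290.]
[197. 300.] [590. 325.]
```

View pics/v9.png

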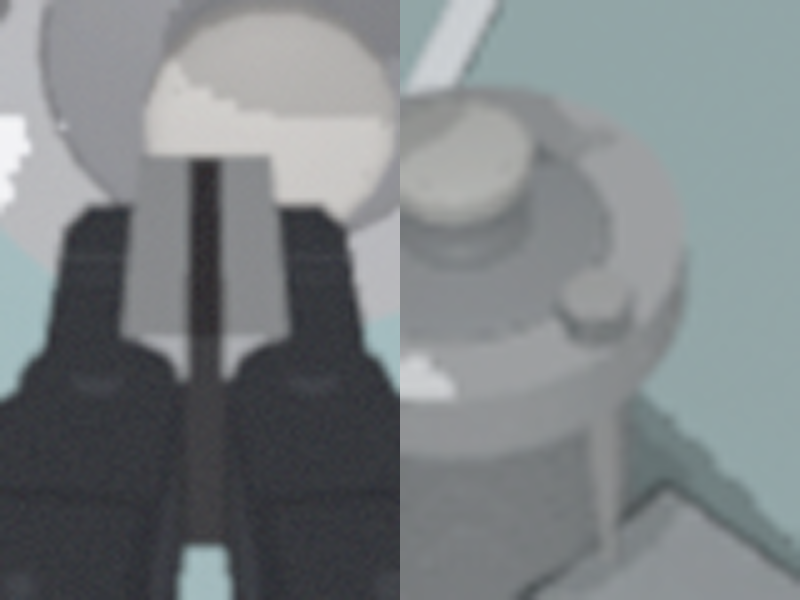

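The pin head sits flush on the ring at scene crop (593,300), and the shank and point hang straight below the flange from (605,400) to (608,560). The pressing stop came at a head-top height of 0.164 m, which is home.

```bash
python3 -c "
from station import ctrl
print(ctrl.sign_off())"
```

```text
the job is handed in; nothing more can be done
None
```

The pin is home in hole pair 0, with its head flush on the bolt ring, and the job is handed in at about 22 s of the 61 s. No verdict was reported.

**What I did:**
- I took the smallest pin from the sloping rest. Because the moves cannot tilt the tool, I turned it upright in the fingers by blocking its point against the flange rim.
- I started it through hole pair 0 and let go. It stood by itself, leaning about 9°, with roughly 46 mm of shank showing by my measurement (50 to 62 mm expected).
- I took it again at the head, brought it upright and pressed it down with about 3 N until it stopped at 12 N. I then pressed once more on top with closed fingers, up to 17 N.

**Last checks:**
- **Seating:** the last press stopped with the head top at 0.164 m, exactly the home height. The last scene picture shows the head flat on the ring and the pin straight below the flange.
- **Clearance:** the hand was clear of everything at the end, about 0.1 m above the pump's stub.

**Disagreed or not checked:**
- **Pin position in the fingers:** after the turn upright, the wrist and scene views disagreed by about 9 mm on where the head was. The pin had crept to the edge of the pads, and the second grasp corrected that.
- **Final ring angle:** I did not measure it directly. It follows from the pin being fully home.
- **Bystanders:** I did not measure them again; no move went near them below about 0.2 m.

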